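# Close the filter stand: seat the strainer disc, screw the ring down hand-tight

### The arm

A 6-joint arm with a two-finger parallel gripper is mounted at the origin on a cart in front of the work surface, level with it; the furniture and walls round the work are solid. World frame = base frame: x ahead of the robot, y to its left, z up, the work surface at z = 0. Lengths are in m, angles in rad, forces in N, time in s.
With the tool pointing down it reaches from about 0.35 to 0.8 m from the base axis. Payload 7.3 kg.
Tool frame: the origin (TCP) lies at the very end of the fingers, on their centre line; the grasp point (between the pads) lies 19 mm behind it (arm.hold_point_z is the distance from the TCP to the grasp point, in m); z points along the fingers, y is the line along which they close (so a half turn about z gives the same grasp; the last joint's range is limited). The gripper opens to 85 mm and grips with 20 to 120 N. Pads are 22 mm wide; open, the fingers measure 114 mm over their backs; the gripper's body (76 mm by 85 mm) begins 54 mm behind the grasp point. The pads swing forward as they close: fully open they stand 13 mm farther back than shut.
Start: joints at [-0.146, 0.342, 1.524, -0, 1.275, -0.146], TCP at [0.525, 0, 0.231] pointing down, gripper open.
Joint ranges: [-2.53, 2.53], [-0.77, 2.02], [0.04, 2.7], [-1, 4.14], [0.28, 2.66], [-3.11, 3.11]. Speed limits (rad/s): [2.57, 2.57, 3.14, 3.14, 3.14, 3.14].

### API

Orientations are given as a unit quaternion [x, y, z, w].
In Python, from rig import arm, eyes, close_job gives the robot as it stands. The module is installed in compiled form; this text tells all that it offers.
- The arm moves only by the tool drive_tool, never from a script. Its argument "plan" is a list that holds one entry, the list of rows, each a list of 5 numbers: the shift along the tool's x, y, z as a fraction of full scale, then the turn about the tool's z as a fraction of full scale, then the closure, from -1 (fully open) to 1 (shut). In form: [[[tx, ty, tz, twist, gripper], ...]]. A call has 1 to 12 rows; each row shifts and turns the commanded pose from where the row before left it, along the tool's axes as they then stand; what a row does not reach is not made up. Full scale, the value 1, is 2.5 cm for a shift and 0.12 rad for a turn. A row lasts 1/10 s, in which the tool goes at most 50 mm and 8.59 degrees, less where a joint would pass 70% of its speed; a pose out of reach is approached as far as the arm can. A call with a number of a shift or a turn outside -1 to 1 is refused whole. A call with a gripper value outside its range is refused whole. The fingers move at their own pace and stop on an object; "newtons" is the grip in N (left out, the last holds). Time passes only in rows, so rows that do not move let the fingers close. It gives the time, the measured TCP pose, the force, the opening and the grip force at its end, in the units of the state.
- arm.read_state(): the state, without advancing time (a new reading comes with each control period).
- eyes.snapshot(name): name is "scene" or "side" or "wrist"; returns a dict with "color" (400x640x3 uint8, blue, green, red), "fx", "fy", "cx", "cy" (pixels), "rvec" (rotation vector, rad) and "tvec" (3), from world to camera coordinates, as OpenCV has them. Camera axes: x right, y down, z forward; pixel columns grow to the right and rows downward; lengths in m; the calibration is good to about 2 mm. A picture is of the moment at which its call begins. There is no depth.
- close_job(): hands the job in; it is judged then, once.
The state is a dict: "clock": time; "joints": joint angles; "dq": joint speeds; "effort": joint torques, N m; "tcp_pos": TCP position; "tool_rot": TCP orientation; "wrist_force": force on the tool from outside, world axes, zero at the start; "wrist_torque": the same for the moment, N m; "gripper_width": opening from 0.0 (shut) to 1.0 (fully open); "finger_force": force on a finger pad.
Only numpy, scipy, OpenCV 4.12 (cv2) and the standard library are available. Lean on these libraries where they do the work, as an engineer would, in place of code of your own. Each camera call takes 0.05 s, during which the arm holds its last target. There are 200 camera calls.

### The job

The filter stand has been washed and has to be closed again: take the steel strainer disc by its stud and seat it flat on the gasket in the stand's mouth, then put the screw ring over it and screw it down clockwise until it is hand-tight, so that it clamps the strainer firmly by itself when you let go. The gasket is worn by an unknown amount, so stop by feel: do not force it or crush the gasket. Leave the things standing about where they are.

Things in the scene. Friction and masses are not known exactly. Their poses are not given: they have to be found in the camera images.
- strainer: Loose stainless strainer disc, 38 mm diameter, rim 7 mm high with a bevelled foot, perforated floor; a round centre stud 10 mm in diameter stands up to 28 mm above the underside: grip it there. Lies stud up on the drying mat, 60 g. Origin: centre of the underside, z up along the stud. It protrudes 1 to 4 mm above the mouth's rim when seated.
- ring: Loose stainless screw ring, right way up on the mat: 64 mm outside, 19 mm high, 170 g, ribbed. A 5.3 mm top flange with a 30 mm hole presses on the strainer's rim; flange underside 13.7 mm above the foot. Inside (bore 56.4) three lugs, 8 mm wide, 3 mm thick, 2.5 mm above the foot, at 0, 120, 240 deg from its x axis, marked by short bars on top. Origin: centre of the foot, z up.
- stand: Filter stand, fixed to the worktop: grey round foot 110 mm wide, steel pot 57 mm wide, neck 47 mm wide, outlet tap towards its +x. Neck: three right-hand threads, 54 mm over them, starting 3.6 mm under the rim at 0, 120, 240 deg from its x axis, each running 170 deg clockwise and down, 18 mm a full turn. Shoulder 19 mm under the rim. Origin: on the worktop under the pot's axis, z up.
- mouth (a point): Centre of the mouth at its rim, 105 mm above the worktop. Bore 40 mm, bevelled; the black gasket lies 3 (new) to 6 mm (worn) under the rim and squashes 1 mm for 25 N. Hand-tight: about 20 N on the gasket, 0.5 N m on the ring while it turns; two fingers that squeeze the ring with 10 N each just slip round it then, with 40 N they crush the gasket. At a standstill the torque dies away.
- mat: Dark grey ribbed rubber drying mat, 110 x 240 x 4 mm, fixed to the worktop, with the strainer and the ring on it, either of them at its left or its right, about 120 mm apart. A tall blood analyser stands about 120 mm behind the mat's centre line: carry things past in front of it. Origin: centre of its underside.
- vial: Bystander: brown glass injection vial with a metal cap, 24 mm wide, 54 mm high, standing between mat and stand. Origin: centre of the underside.
- timer: Bystander: white lab timer with buttons, 55 x 62 x 22 mm, lying right of the stand. Origin: centre of the underside.
- gauze: Bystander: white gauze roll standing on end behind the stand, 50 mm wide, 61 mm high. Origin: centre of the underside.
- slides: Bystander: closed blue plastic slide box, 66 x 98 x 35 mm, lying behind the stand at the right. Origin: centre of the underside.
Not all that is in view belongs to the job. Of the things like the strainer, leave any that is blue; of the rest the smaller one is meant.

How it is judged:
By the outcome, as a careful person would: the job done as asked, in the order asked, and still so for the second after the job is handed in, with the robot touching nothing.
It also fails if it takes over 64 s, if anything falls off the work surface, if the arm or the gripper's body presses on something with over 40 N, if the wrist force passes 120 N, or if a joint passes its speed limit or range.

## Working session

There is one attempt and no reset: what is moved stays moved. The work goes in short steps, Python scripts to look and compute and a tool call to move; the robot and the scene stay as the last step left them, time stands still between calls to the robot, and variables do not carry over. Pictures are saved under pics/ and viewed, at most 10 in all, crops included, and the job is handed in when it is done.

Besides the shell and the picture viewer there is one more tool, called in YAML: its name, and indented under it one key for each argument. drive_tool: Moves the arm, as the interface text tells. Shift numbers are shares of 2.5 cm and turn numbers shares of 0.12 rad, none past 1 either way. Its arguments: {"type":"object","properties":{"plan":{"type":"array"},"newtons":{"type":"number"}},"required":["plan"]}

```bash
mkdir -p pics; cat > h.py <<'E'
import numpy as np, cv2
from rig import arm, eyes, close_job
def snap(n,f=None):
    s=eyes.snapshot(n)
    if f: cv2.imwrite('pics/'+f,s['color'])
    R=cv2.Rodrigues(np.array(s['rvec'],float))[0]; s['R']=R; s['t']=np.array(s['tvec'],float).ravel()
    return s
def px2w(s,u,v,z):
    d=s['R'].T@np.array([(u-s['cx'])/s['fx'],(v-s['cy'])/s['fy'],1]); c=-s['R'].T@s['t']
    return c+d*(z-c[2])/d[2]
def w2px(s,p):
    q=s['R']@np.array(p)+s['t']; return np.array([s['fx']*q[0]/q[2]+s['cx'],s['fy']*q[1]/q[2]+s['cy']])
E
python3 - <<'E'
from h import *
for n in("scene","side","wrist"):
    s=snap(n,n+'0.png'); print(n,s['fx'],s['cx'],s['cy'],-s['R'].T@s['t'],s['R'][2])
a=cv2.imread('pics/scene0.png');b=cv2.imread('pics/wrist0.png')
print(arm.read_state(),arm.hold_point_z)
E
```

```text
scene 362.5228425784979 324.28576054103553 200.97090042801946 [ 0.01473805 -0.50328336  0.72237658] [ 0.61296929  0.37361232 -0.69619142]
side 459.1446177541996 320.3510112955871 199.14143378373433 [0.18491465 0.94681175 0.95375677] [ 0.27596344 -0.75247541 -0.59801751]
wrist 342.1192190409769 318.64966767334965 199.53547804630117 [0.52450272 0.07652435 0.37342199] [-9.27500778e-04 -2.99573690e-01 -9.54072714e-01]
{'clock': 0.15, 'joints': array([-1.45975168e-01,  3.42562154e-01,  1.52478368e+00,  3.66625883e-05,
        1.27541849e+00, -1.46023642e-01]), 'dq': array([-0.00056275, -0.00242652, -0.0027625 , -0.00123439, -0.00206434,
        0.00017193]), 'effort': array([ 1.24654900e-03, -4.33907533e+01, -2.46148127e+01, -9.02174702e-05,
        5.71925848e-03,  3.60333468e-05]), 'tcp_pos': array([5.24701908e-01, 9.02349805e-05, 2.30790746e-01]), 'tool_rot': array([ 7.07093302e-01,  7.07120017e-01, -3.35502821e-04, -4.80566110e-04]), 'wrist_force': array([ 0.02451064, -0.39496869,  0.45129902]), 'wrist_torque': array([-0.0294314 , -0.02407378, -0.02082911]), 'finger_force': 0.0, 'gripper_width': 0.9940198178900104} 0.0187
```

View pics/scene0.png

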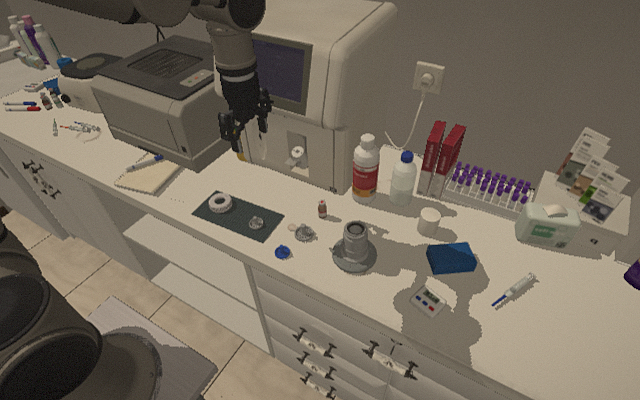

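View pics/wrist0.png

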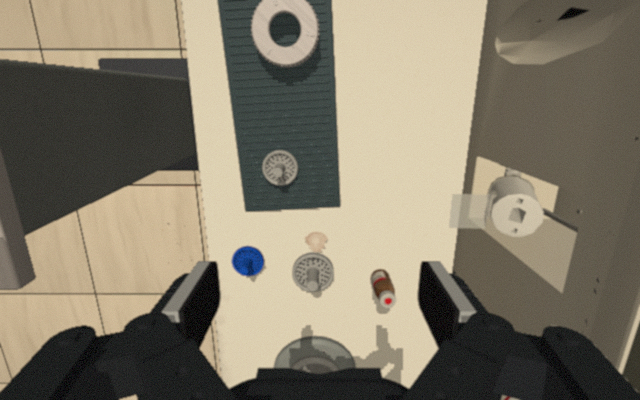

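Candidates: grey disc on the mat at wrist (280,168), blue one at (248,261), larger grey one off the mat at (313,272), pale bit at (316,240). By the description it is the small grey disc on the mat. I'll check that in a close crop and take first measurements.

```bash
python3 - <<'E'
from h import *
w=snap('wrist');s=snap('scene')
for n,u,v,z in [('strainer rim',280,168,.011),('big',313,272,.008),('ring top',286,30,.023),('vialtop',389,300,.054),('mat corners',245,211,.004),('mat2',341,207,.004),('strL',262,168,.011),('strR',298,168,.011),('bigL',292,270,.008),('bigR',334,270,.008)]: print(n,px2w(w,u,v,z).round(4))
print('stand mouth scene',px2w(s,354,229,.105).round(4),'timer',px2w(s,429,299,.02).round(3))
print('ring scene',px2w(s,220,201,.023).round(3),'str',px2w(s,256,222,.011).round(3))
a=cv2.resize(w['color'][0:300,210:420],None,fx=2,fy=2,interpolation=3)
b=cv2.resize(s['color'][190:290,310:410],None,fx=3.7,fy=3.7,interpolation=3)
o=np.zeros((600,800,3),np.uint8);o[:600,:420]=a;o[:370,425:795]=b
cv2.imwrite('pics/c1.png',o)
E
```

```text
strainer rim [ 0.4826 -0.0016  0.011 ]
big [ 0.5175 -0.1294  0.008 ]
ring top [0.494  0.1316 0.023 ]
vialtop [ 0.6001 -0.1374  0.054 ]
mat corners [ 0.44   -0.0533  0.004 ]
mat2 [ 0.5497 -0.0484  0.004 ]
strL [ 0.4631 -0.0016  0.011 ]
strR [ 0.502  -0.0016  0.011 ]
bigL [ 0.4923 -0.1267  0.008 ]
bigR [ 0.5426 -0.1267  0.008 ]
stand mouth scene [ 0.5121 -0.2765  0.105 ] timer [ 0.479 -0.477  0.02 ]
ring scene [0.489 0.127 0.023] str [ 0.483 -0.002  0.011]
```

View pics/c1.png

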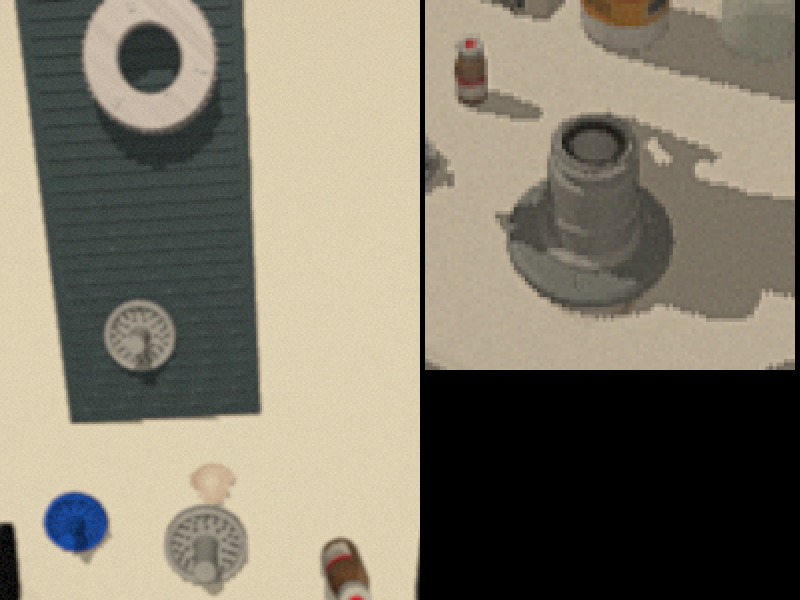

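The close crop shows the disc on the mat at wrist (280,168), grey and 39 mm wide, which makes it the strainer. The off-mat grey one is about 50 mm wide, and the blue one is excluded. The ring is at about (286,30). I'll move above the strainer now.

drive_tool:
  plan:
    - [[0, -0.28, 0.9, 0, -1], [0, -0.28, 0.9, 0, -1], [0, -0.28, 0.9, 0, -1], [0, -0.28, 0.9, 0, -1], [0, -0.28, 0.9, 0, -1], [0, -0.28, 0.9, 0, -1], [0, 0, 0, 0, -1], [0, 0, 0, 0, -1]]
  newtons: 40

```text
clock: 1.05
tcp_pos: [0.4834, -0.0, 0.0967]
tool_rot: [0.707, 0.707, 0.0, 0.0]
wrist_force: [1.2, 0.8, 0.4]
gripper_width: 1.001
finger_force: 0.0
```

```bash
python3 - <<'E'
from h import *
w=snap('wrist','w2.png'); st=arm.read_state(); print(st['tcp_pos'],st['tool_rot'],st['wrist_force'])
print('tcp px',w2px(w,st['tcp_pos']))
cv2.imwrite('pics/w2.png',w['color'])
E
```

```text
[ 4.84078135e-01 -1.30363783e-04  9.73042118e-02] [7.07127897e-01 7.07085039e-01 5.60502302e-04 7.55464150e-04] [ 0.95923943 -0.65570019  0.15387734]
tcp px [320.70507915 265.26392346]
```

View pics/w2.png

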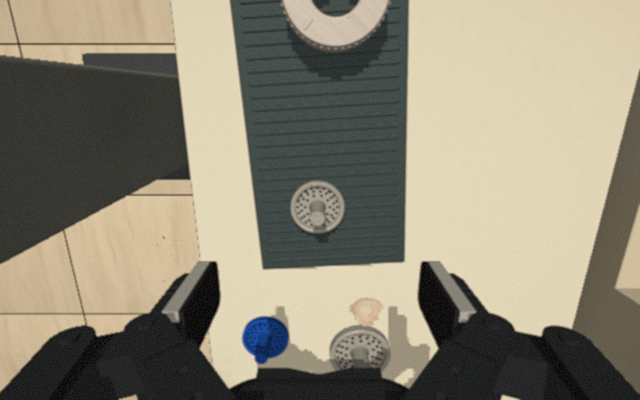

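The picture shows the strainer rim centred at (317.5,207) and its stud top at (317,219), just short of the TCP pixel as expected. One ring bar is visible at about (308,22).

```bash
python3 - <<'E'
from h import *
w=snap('wrist'); 
print(px2w(w,317.5,207,.0105),px2w(w,317,219,.032))
E
```

```text
[ 0.4831832  -0.00132203  0.0105    ] [ 0.48287639 -0.00225925  0.032     ]
```

drive_tool:
  plan:
    - [[-0.07, -0.04, 0.83, 0, -1], [0, 0, 0.83, 0, -1], [0, 0, 0.83, 0, -1], [0, 0, 0.84, 0, -1], [0, 0, 0, 0, 1], [0, 0, 0, 0, 1], [0, 0, 0, 0, 1], [0, 0, 0, 0, 1], [0, 0, 0, 0, 1], [0, 0, 0, 0, 1], [0, 0, 0, 0, 1]]
  newtons: 40

```text
clock: 2.25
tcp_pos: [0.4826, -0.0018, 0.014]
tool_rot: [0.707, 0.707, 0.001, 0.001]
wrist_force: [-0.7, 0.5, 6.9]
gripper_width: 0.094
finger_force: 39.1
```

drive_tool:
  plan:
    - [[0, 0, -0.95, 0, 1], [0, 0, -0.95, 0, 1], [-1, 0.1, -0.95, 0, 1], [-1, 0.1, -0.95, 0, 1], [-1, 0.1, -0.95, 0, 1], [-1, 0.1, -0.95, 0, 1], [-1, 0.1, -0.95, 0, 1], [-1, 0.1, -0.95, 0, 1], [-1, 0.1, 0, 0, 1], [-1, 0.1, 0, 0, 1], [-1, 0.1, 0, 0, 1], [-1, 0.1, 0, 0, 1]]

```text
clock: 3.45
tcp_pos: [0.5068, -0.2526, 0.2031]
tool_rot: [0.707, 0.707, 0.0, -0.0]
wrist_force: [-0.1, -0.5, -1.4]
gripper_width: 0.093
finger_force: 39.1
```

drive_tool:
  plan:
    - [[-1, 0.1, 0, 0, 1], [-1, 0.1, 0, 0, 1], [-1, 0, 0, 0, 1], [0, 0, 0, 0, 1], [0, 0, 0, 0, 1]]

```text
clock: 3.95
tcp_pos: [0.5116, -0.3267, 0.2026]
tool_rot: [0.707, 0.707, 0.0, -0.001]
wrist_force: [0.1, 0.6, -1.3]
gripper_width: 0.097
finger_force: 39.1
```

```bash
python3 - <<'E'
from h import *
w=snap('wrist'); st=arm.read_state(); print(st['tcp_pos'],st['tool_rot'],st['wrist_force'],st['gripper_width'])
print('mouth guess',w2px(w,[.512,-.2765,.105]),'tcp',w2px(w,st['tcp_pos']))
o=cv2.resize(w['color'][40:400,160:480],None,fx=1.6,fy=1.6,interpolation=3); cv2.imwrite('pics/w3.png',o)
E
```

```text
[ 0.51176394 -0.32612103  0.20280347] [ 7.07171343e-01  7.07042014e-01  1.48727647e-04 -5.09813553e-04] [ 0.01258064 -0.16903331 -0.60183914] 0.09757424790477327
mouth guess [319.53425044 131.88445513] tcp [319.574042   263.47169167]
```

View pics/w3.png

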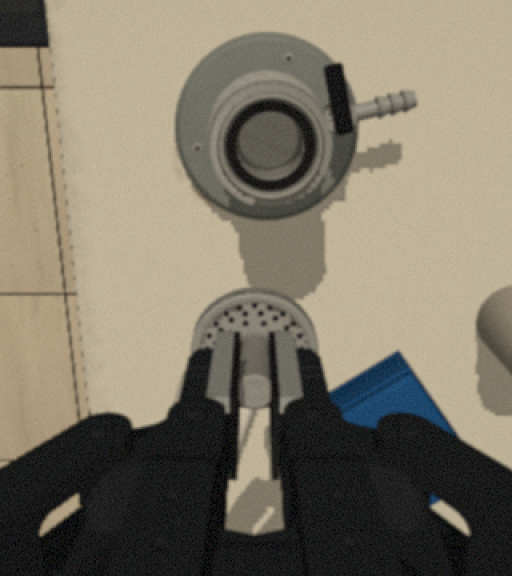

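The picture shows the mouth at crop (271,143.5), the stand's tap to the right and slightly up (yaw about +13°), and the strainer upright in the fingers with its far rim edge at crop row 290.

```bash
python3 - <<'E'
from h import *
w=snap('wrist'); st=arm.read_state(); p=st['tcp_pos']
f=lambda u,v:(160+u/1.6,40+v/1.6)
m=px2w(w,*f(271,143.5),.105); print('mouth',m)
for a,b in ((224,143),(318,143),(211,140),(329,140),(271,97),(271,190)): print(px2w(w,*f(a,b),.105).round(4))
print('foot c',px2w(w,*f(266,125.5),.005)); 
for z in(.03,.045,.06):
  d=px2w(w,*f(405,100),z)-m; print('yaw',z,np.degrees(np.arctan2(d[1],d[0])),np.hypot(d[0],d[1]))
for dy in(-.001,0,.001):
  th=np.linspace(0,6.3,200); P=np.array([w2px(w,[p[0]+.019*np.cos(t),p[1]+dy+.019*np.sin(t),p[2]-.010+.007]) for t in th]); P=(P-[160,40])*1.6
  print(dy,P.min(0),P.max(0), (w2px(w,[p[0],p[1]+dy,p[2]+.018])-[160,40])*1.6)
E
```

```text
mouth [ 0.51893192 -0.27442613  0.105     ]
[ 0.4986 -0.2742  0.105 ]
[ 0.5393 -0.2742  0.105 ]
[ 0.493  -0.2729  0.105 ]
[ 0.544  -0.2729  0.105 ]
[ 0.5188 -0.2551  0.105 ]
[ 0.5191 -0.2948  0.105 ]
foot c [ 0.51888182 -0.27391463  0.005     ]
yaw 0.03 11.858962321196179 0.0781187552649013
yaw 0.045 12.799308813677017 0.07431198637349293
yaw 0.06 13.840882082287887 0.07052739155365928
-0.001 [191.06173367 296.89784301] [319.56577223 412.47533498] [255.51766141 395.24422723]
0 [190.94405995 293.62890648] [319.68597015 409.63467732] [255.51954591 391.85135934]
0.001 [190.82594973 290.34741878] [319.80661384 406.7838544 ] [255.52143839 388.44414066]
```

drive_tool:
  plan:
    - [[0.68, 0.1, 0, 0, 1], [0.68, 0.1, 0, 0, 1], [0.68, 0.09, 0.1, 0, 1], [0, 0, 0.75, 0, 1], [0, 0, 0.75, 0, 1], [0, 0, 0.75, 0, 1], [0, 0, 0.75, 0, 1], [0, 0, 0, 0, 1], [0, 0, 0, 0, 1]]

```text
clock: 4.95
tcp_pos: [0.5196, -0.2746, 0.1259]
tool_rot: [0.707, 0.708, 0.0, -0.0]
wrist_force: [0.1, -0.3, -0.1]
gripper_width: 0.095
finger_force: 39.1
```

drive_tool:
  plan:
    - [[-0.01, -0.02, 0.1, 0, 1], [0, 0, 0.1, 0, 1], [0, 0, 0.1, 0, 1], [0, 0, 0.08, 0, 1], [0, 0, 0.06, 0, 1], [0, 0, 0.04, 0, 1], [0, 0, 0, 0, 1]]

```text
clock: 5.65
tcp_pos: [0.5187, -0.276, 0.1134]
tool_rot: [0.707, 0.707, -0.0, -0.0]
wrist_force: [1.1, 0.5, -0.5]
gripper_width: 0.091
finger_force: 39.1
```

drive_tool:
  plan:
    - [[0, 0, 0.03, 0, 1], [0, 0, 0.03, 0, 1], [0, 0, 0.03, 0, 1]]

```text
clock: 5.95
tcp_pos: [0.5188, -0.276, 0.1113]
tool_rot: [0.707, 0.707, 0.0, 0.0]
wrist_force: [-0.0, 0.4, -0.7]
gripper_width: 0.092
finger_force: 39.1
```

drive_tool:
  plan:
    - [[0, 0, 0.03, 0, 1], [0, 0, 0.03, 0, 1]]

```text
clock: 6.15
tcp_pos: [0.5189, -0.2761, 0.1108]
tool_rot: [0.707, 0.707, 0.0, 0.0]
wrist_force: [-2.6, 1.3, 11.0]
gripper_width: 0.097
finger_force: 40.0
```

drive_tool:
  plan:
    - [[0, 0, 0, 0, -1], [0, 0, 0, 0, -1], [0, 0, 0, 0, -1], [0, 0, 0, 0, -1], [0, 0, 0, 0, -1], [-0.8, 0, -1, 0, -1], [-0.8, 0, -1, 0, -1], [-0.8, 0, -1, 0, -1], [-0.5, 0, -1, 0, -1], [0, 0, 0, 0, -1], [0, 0, 0, 0, -1]]

```text
clock: 7.25
tcp_pos: [0.5187, -0.3485, 0.2097]
tool_rot: [0.707, 0.707, 0.0, 0.0]
wrist_force: [-0.3, 0.4, -0.5]
gripper_width: 1.005
finger_force: 0.0
```

```bash
python3 - <<'E'
from h import *
w=snap('wrist'); st=arm.read_state(); print(st['tcp_pos'])
c=w2px(w,[.519,-.2745,.105]); print('mouth',c); u,v=c.astype(int)
o=cv2.resize(w['color'][max(v-75,0):v+75,u-90:u+90],None,fx=4,fy=4,interpolation=3); cv2.imwrite('pics/w4.png',o); print(max(v-75,0),u-90)
E
```

```text
[ 0.51836478 -0.3478744   0.20883905]
mouth [319.36201898  95.73410196]
20 229
```

View pics/w4.png

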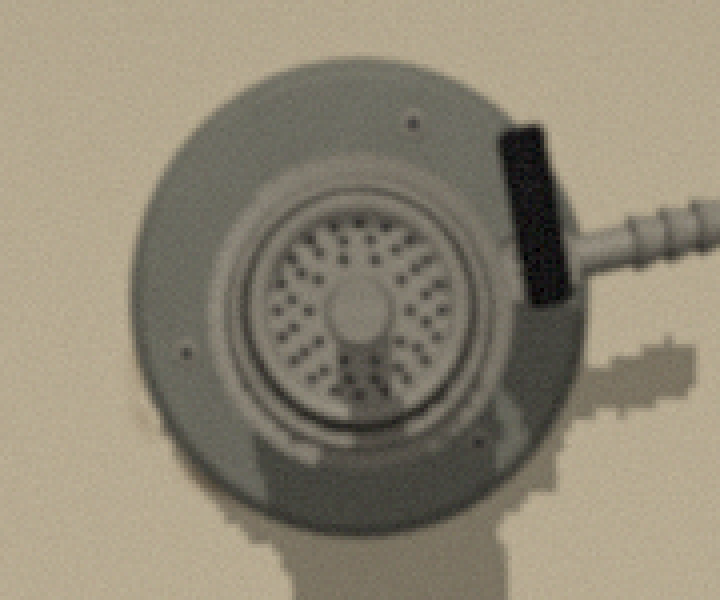

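The picture shows the strainer sitting level and concentric in the mouth: centre (360,308), stud top (358,312), so it is upright. The foot screws and tap give the stand's yaw as about 13°. Next I'll fetch the ring.

drive_tool:
  plan:
    - [[1, -0.05, 0, 0, -1], [1, -0.05, 0, 0, -1], [1, -0.05, 0, 0, -1], [1, -0.05, 0, 0, -1], [1, -0.05, 0, 0, -1], [1, -0.05, 0, 0, -1], [1, -0.05, 0, 0, -1], [1, -0.05, 0, 0, -1], [1, -0.05, 0, 0, -1], [1, -0.05, 0, 0, -1], [1, -0.05, 0, 0, -1], [1, -0.05, 0, 0, -1]]

```text
clock: 8.5
tcp_pos: [0.5026, -0.0466, 0.2085]
tool_rot: [0.707, 0.707, -0.001, -0.001]
wrist_force: [0.1, -0.0, -0.7]
gripper_width: 1.001
finger_force: 0.0
```

drive_tool:
  plan:
    - [[1, -0.05, 0.6, 0, -1], [1, -0.05, 0.6, 0, -1], [1, -0.05, 0.6, 0, -1], [1, -0.05, 0.6, 0, -1], [1, -0.05, 0.6, 0, -1], [1, -0.05, 0.6, 0, -1], [0, 0, 0, 0, -1], [0, 0, 0, 0, -1]]

```text
clock: 9.3
tcp_pos: [0.4952, 0.102, 0.1189]
tool_rot: [0.706, 0.708, -0.001, -0.001]
wrist_force: [-0.6, -0.3, 0.3]
gripper_width: 0.995
finger_force: 0.0
```

```bash
python3 - <<'E'
from h import *
w=snap('wrist'); st=arm.read_state(); print(st['tcp_pos'],st['tool_rot'],st['joints'])
c=w2px(w,[.492,.130,.023]); u,v=c.astype(int); a=max(v-75,0); print(c,a,u-90,w2px(w,st['tcp_pos']))
o=cv2.resize(w['color'][a:a+150,u-90:u+90],None,fx=4,fy=4,interpolation=3); o=cv2.convertScaleAbs(o,alpha=1.0); 
cv2.imwrite('pics/w5.png',o)
E
```

```text
[0.49586355 0.10145907 0.11951756] [ 7.06787253e-01  7.07426015e-01 -4.19670615e-04 -1.90610706e-04] [ 5.04743291e-02  4.30306198e-01  1.73084596e+00 -3.37306205e-04
  9.81318711e-01  4.97586227e-02]
[314.88150606 163.83529066] 88 224 [320.71408736 266.24086125]
```

View pics/w5.png

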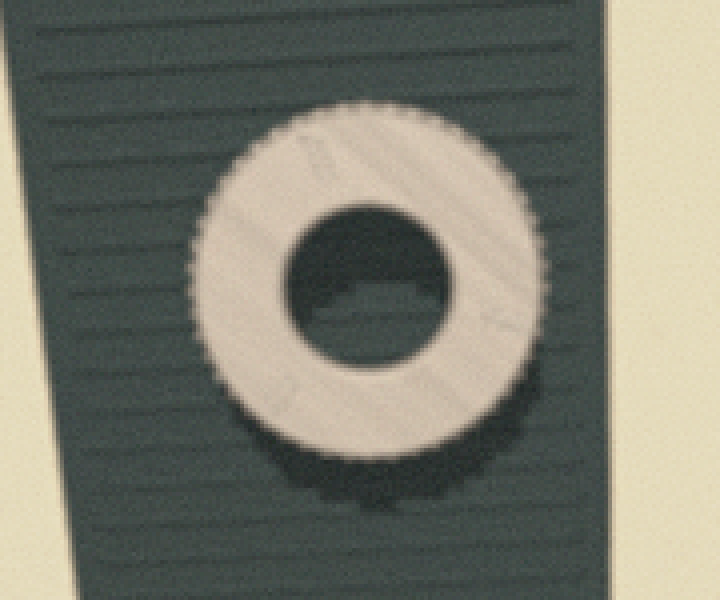

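The picture shows the ring with its top hole at (368.5,286.5) and bars at (318,152), (502,322) and (290,395).

```bash
python3 - <<'E'
from h import *
w=snap('wrist')
f=lambda u,v:px2w(w,224+u/4,88+v/4,.023)
c=f(368.5,286.5); print('hole c',c,'outer',f(370,280), (f(190,280)-f(550,280))[0])
for q in ((318,152),(502,322),(290,395)):
  d=f(*q)-c; print(np.degrees(np.arctan2(d[1],d[0])),np.hypot(*d[:2]))
E
```

```text
hole c [0.49369728 0.13231913 0.023     ] outer [0.49396386 0.13347934 0.023     ] -0.0635356654095709
110.29460729156526 0.024880862566499035
-15.019301732092606 0.0246118400695167
-125.6301656817202 0.024458674112197102
```

drive_tool:
  plan:
    - [[0.63, -0.04, 0, 0, -1], [0.62, -0.04, 0.5, 0, -1], [0, 0, 0.9, 0, -1], [0, 0, 0.9, 0, -1], [0, 0, 0.9, 0, -1], [0, 0, 0.9, 0, -1], [0, 0, 0.5, 0, -1], [0, 0, 0.06, 0, -1], [0, 0, 0, 0, 1], [0, 0, 0, 0, 1], [0, 0, 0, 0, 1], [0, 0, 0, 0, 1]]
  newtons: 40

```text
clock: 10.6
tcp_pos: [0.495, 0.1327, 0.0048]
tool_rot: [0.707, 0.707, 0.001, 0.001]
wrist_force: [-1.2, -1.4, 6.5]
gripper_width: 0.722
finger_force: 43.5
```

drive_tool:
  plan:
    - [[0, 0, -0.9, 0, 1], [0, 0, -0.9, 0, 1], [-1, 0.05, -0.9, 0, 1], [-1, 0.05, -0.9, 0, 1], [-1, 0.05, -0.9, 0, 1], [-1, 0.05, -0.9, 0, 1], [-1, 0.05, -0.9, 0, 1], [-1, 0.05, -0.9, 0, 1], [-1, 0.05, -0.9, 0, 1], [-1, 0.05, 0, 0, 1], [-1, 0.05, 0, 0, 1], [-1, 0.05, 0, 0, 1]]

```text
clock: 11.8
tcp_pos: [0.5067, -0.1182, 0.2067]
tool_rot: [0.707, 0.707, 0.0, 0.001]
wrist_force: [-0.7, 0.0, -1.3]
gripper_width: 0.722
finger_force: 45.0
```

drive_tool:
  plan:
    - [[-1, 0.05, 0, 0, 1], [-1, 0.05, 0, 0, 1], [-1, 0.05, 0, 0, 1], [-1, 0.05, 0, 0, 1], [-1, 0.05, 0, 0, 1], [-1, 0.05, 0, 0, 1], [-1, 0.05, 0, 0, 1], [-1, 0.05, 0, 0, 1], [-1, 0.05, 0, 0, 1], [0, 0, 0, 0, 1], [0, 0, 0, 0, 1]]

```text
clock: 12.9
tcp_pos: [0.5177, -0.3423, 0.2059]
tool_rot: [0.707, 0.707, 0.0, -0.0]
wrist_force: [0.6, -0.3, -1.4]
gripper_width: 0.72
finger_force: 45.0
```

```bash
python3 - <<'E'
from h import *
w=snap('wrist'); st=arm.read_state(); p=st['tcp_pos'];print(p,st['tool_rot'],st['wrist_force'],st['wrist_torque'],st['gripper_width'])
f=lambda P:((w2px(w,P)-[200,20])*2).round(1)
print('mouth',f([.5188,-.2755,.105]))
th=np.linspace(0,6.3,100)
for dz in(.01,.02): print(dz,np.array([f([p[0]+.015*np.cos(t),p[1]+.015*np.sin(t),p[2]+dz]) for t in th]).min(0),np.array([f([p[0]+.015*np.cos(t),p[1]+.015*np.sin(t),p[2]+dz]) for t in th]).max(0))
cv2.imwrite('pics/w6.png',cv2.resize(w['color'][20:320,200:440],None,fx=2,fy=2,interpolation=3))
E
```

```text
[ 0.51787027 -0.34161417  0.20596831] [ 7.07102151e-01  7.07111366e-01  1.97394284e-04 -1.62018735e-04] [-0.13902042 -0.17242466 -1.29724529] [0.00664958 0.00129082 0.02278225] 0.7236613469319153
mouth [240.8 173.9]
0.01 [170.4 445.5] [308.  567.8]
0.02 [165.9 466.8] [312.9 595.8]
```

View pics/w6.png

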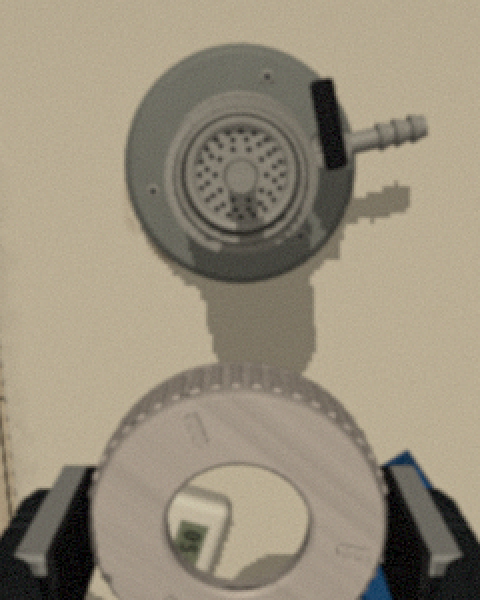

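The picture shows the ring level in the fingers with its hole at x 165–311, y 464–590, which puts it on the TCP axis. The mouth is at (241,174.5), where predicted. I'll go above it and turn back 40° counterclockwise, so the lugs come down just before the thread starts.

drive_tool:
  plan:
    - [[0.88, 0.02, 0, 0, 1], [0.88, 0.02, 0, 0, 1], [0.88, 0, 0, 0, 1], [0, 0, 0.65, -0.97, 1], [0, 0, 0.65, -0.97, 1], [0, 0, 0.65, -0.97, 1], [0, 0, 0.65, -0.97, 1], [0, 0, 0, -0.97, 1], [0, 0, 0, -0.97, 1], [0, 0, 0, 0, 1], [0, 0, 0, 0, 1]]

```text
clock: 14.05
tcp_pos: [0.5192, -0.2755, 0.1413]
tool_rot: [0.423, 0.906, 0.0, 0.0]
wrist_force: [0.2, -0.3, -2.2]
gripper_width: 0.719
finger_force: 45.0
```

```bash
cat > e.py <<'E'
from h import *
from scipy.spatial.transform import Rotation as Ro
st=arm.read_state(); R=Ro.from_quat(st['tool_rot']).as_matrix()
d=np.array([.5188,-.2755,0])-st['tcp_pos']; print(st['tcp_pos'].round(4),'tool yaw',np.degrees(np.arctan2(R[1,0],R[0,0]))-90,'shift units',(R.T@d/.025)[:2].round(3),'F',st['wrist_force'].round(2),'T',st['wrist_torque'].round(3),'j6',st['joints'][5],st['gripper_width'])
E
python3 e.py
```

```text
[ 0.5192 -0.2755  0.1413] tool yaw 39.892534250216215 shift units [ 0.011 -0.013] F [ 0.2  -0.31 -2.23] T [0.032 0.01  0.005] j6 -1.3146046617374403 0.719364667567002
```

drive_tool:
  plan:
    - [[0.01, -0.01, 0.45, 0, 1], [0, 0, 0.45, 0, 1], [0, 0, 0.45, 0, 1], [0, 0, 0.08, 0, 1], [0, 0, 0.08, 0, 1], [0, 0, 0.08, 0, 1], [0, 0, 0, 0, 1]]

```text
clock: 14.75
tcp_pos: [0.5187, -0.2763, 0.1011]
tool_rot: [0.423, 0.906, 0.0, 0.0]
wrist_force: [0.2, 0.1, -0.5]
gripper_width: 0.724
finger_force: 45.0
```

drive_tool:
  plan:
    - [[0, 0, 0.06, 0, 1], [0, 0, 0.06, 0, 1]]

```text
clock: 14.95
tcp_pos: [0.5188, -0.2763, 0.0983]
tool_rot: [0.422, 0.906, -0.0, 0.0]
wrist_force: [-0.2, 0.2, -1.5]
gripper_width: 0.723
finger_force: 45.0
```

drive_tool:
  plan:
    - [[0, 0, 0.05, 0, 1], [0, 0, 0.03, 0, 1]]

```text
clock: 15.15
tcp_pos: [0.5188, -0.2763, 0.097]
tool_rot: [0.422, 0.906, -0.0, 0.0]
wrist_force: [-4.0, 1.2, 10.4]
gripper_width: 0.72
finger_force: 46.0
```

drive_tool:
  plan:
    - [[0, 0, 0.02, 0, 1], [0, 0, 0.02, 0, 1]]

```text
clock: 15.35
tcp_pos: [0.5189, -0.2763, 0.0969]
tool_rot: [0.422, 0.906, -0.0, 0.001]
wrist_force: [-4.1, 3.2, 13.5]
gripper_width: 0.722
finger_force: 46.4
```

drive_tool:
  plan:
    - [[0, 0, 0, 0.3, 1], [0, 0, 0, 0.3, 1]]

```text
clock: 15.55
tcp_pos: [0.5197, -0.2768, 0.0969]
tool_rot: [0.455, 0.89, -0.0, 0.002]
wrist_force: [-0.4, 0.1, 6.3]
gripper_width: 0.725
finger_force: 45.7
```

```bash
python3 e.py
```

```text
[ 0.5197 -0.2768  0.0969] tool yaw 35.821228731672335 shift units [ 0.079 -0.003] F [-0.35  0.05  6.26] T [-0.044  0.074  0.086] j6 -1.244781872280839 0.7254288631780222
```

drive_tool:
  plan:
    - [[0, 0, 0.01, 0.3, 1], [0, 0, 0.01, 0.3, 1]]

```text
clock: 15.75
tcp_pos: [0.5199, -0.2773, 0.0966]
tool_rot: [0.487, 0.873, -0.001, 0.002]
wrist_force: [-1.9, -1.0, 9.2]
gripper_width: 0.724
finger_force: 45.9
```

```bash
python3 e.py
```

```text
[ 0.5199 -0.2773  0.0966] tool yaw 31.70474316673115 shift units [ 0.102 -0.003] F [-1.9  -0.95  9.19] T [-0.239  0.215  0.158] j6 -1.1728341719093118 0.7236276588347753
```

drive_tool:
  plan:
    - [[0.06, 0, -0.12, 0, 1], [0, 0, 0, 0, 1], [0, 0, 0, 0, 1]]

```text
clock: 16.05
tcp_pos: [0.5182, -0.2753, 0.0977]
tool_rot: [0.486, 0.874, -0.0, 0.001]
wrist_force: [2.2, -2.0, 0.0]
gripper_width: 0.721
finger_force: 45.2
```

```bash
python3 e.py;python3 - <<'E'
from h import *
s=snap('side'); w=snap('wrist')
u,v=w2px(s,[.519,-.2755,.105]).astype(int)
a=cv2.resize(s['color'][v-35:v+40,u-40:u+40],None,fx=5,fy=5,interpolation=3)
sc=snap('scene'); u,v=w2px(sc,[.519,-.2755,.105]).astype(int)
b=cv2.resize(sc['color'][v-35:v+40,u-40:u+40],None,fx=5,fy=5,interpolation=3)
cv2.imwrite('pics/w7.png',np.hstack([a,b])[:375])
u,v=w2px(w,arm.read_state()['tcp_pos']).astype(int)
x=w['color'][v-90:v+100,u-130:u+130]; x=cv2.resize(x,(308,225),interpolation=3); o=np.zeros((600,800,3),np.uint8);o[:375]=np.hstack([a,b]);o[375:,:308]=x
cv2.imwrite('pics/w7.png',o)
E
```

```text
[ 0.5182 -0.2753  0.0977] tool yaw 31.79481165481532 shift units [-0.016  0.015] F [ 2.23 -2.    0.02] T [-0.488 -0.236 -0.015] j6 -1.173710203583673 0.7210534199489591
```

View pics/w7.png

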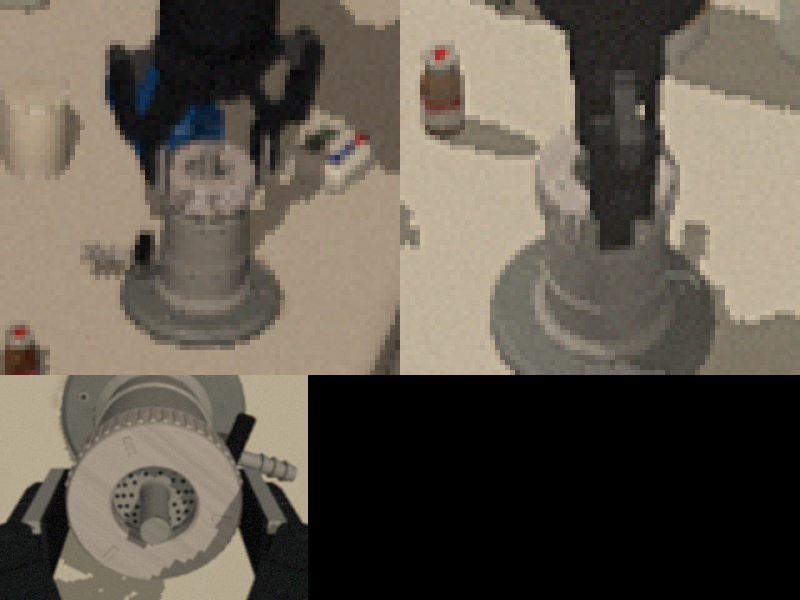

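The picture shows the ring level on the neck and the strainer flat and centred under its hole, at bottom-left (155,500). The bystanders are untouched. The forces suggest the true axis is about (0.519, -0.2763), so I'll recentre and probe down again.

drive_tool:
  plan:
    - [[-0.04, 0, 0, -0.4, 1], [0, 0, 0, -0.4, 1], [0, 0, 0.03, 0, 1], [0, 0, 0.03, 0, 1]]

```text
clock: 16.6
tcp_pos: [0.5182, -0.2756, 0.0968]
tool_rot: [0.445, 0.896, 0.0, -0.0]
wrist_force: [-3.3, 1.1, 11.1]
gripper_width: 0.725
finger_force: 46.3
```

```bash
python3 e.py
```

```text
[ 0.5182 -0.2756  0.0968] tool yaw 37.2007639850693 shift units [-0.013  0.022] F [-3.33  1.06 11.12] T [0.244 0.483 0.076] j6 -1.2686693323741698 0.7250031145686409
```

drive_tool:
  plan:
    - [[0, 0, 0.02, 0, 1], [0, 0, 0.02, 0, 1]]

```text
clock: 16.8
tcp_pos: [0.5183, -0.2756, 0.0967]
tool_rot: [0.445, 0.896, -0.0, 0.0]
wrist_force: [-5.5, 1.5, 16.1]
gripper_width: 0.72
finger_force: 46.7
```

```bash
python3 e.py
```

```text
[ 0.5183 -0.2756  0.0967] tool yaw 37.20319350310467 shift units [-0.008  0.019] F [-5.46  1.45 16.15] T [0.359 0.771 0.057] j6 -1.2685726286214225 0.7199373507947262
```

drive_tool:
  plan:
    - [[-0.01, 0.01, -0.02, 0.4, 1], [0, 0, 0, 0.4, 1], [0, 0, 0, 0.4, 1]]

```text
clock: 17.1
tcp_pos: [0.5192, -0.2758, 0.0965]
tool_rot: [0.509, 0.861, 0.0, 0.001]
wrist_force: [0.9, -0.6, 5.6]
gripper_width: 0.72
finger_force: 45.8
```

```bash
python3 e.py
```

```text
[ 0.5192 -0.2758  0.0965] tool yaw 28.8356694865046 shift units [ 0.022 -0.013] F [ 0.85 -0.61  5.63] T [-0.012 -0.022  0.06 ] j6 -1.122303167014189 0.7199134036311009
```

drive_tool:
  plan:
    - [[0, 0, 0, 0.4, 1], [0, 0, 0, 0.4, 1]]

```text
clock: 17.3
tcp_pos: [0.5191, -0.2756, 0.0963]
tool_rot: [0.549, 0.835, 0.0, 0.0]
wrist_force: [0.7, 0.5, 5.9]
gripper_width: 0.722
finger_force: 45.7
```

```bash
python3 e.py
```

```text
[ 0.5191 -0.2756  0.0963] tool yaw 23.3355004079189 shift units [ 0.01  -0.012] F [0.73 0.5  5.87] T [ 0.09  -0.079  0.108] j6 -1.026311994527563 0.7223122604316808
```

drive_tool:
  plan:
    - [[0, 0, 0.006, 0.4, 1], [0, 0, 0.006, 0.4, 1], [0, 0, 0.006, 0.4, 1]]

```text
clock: 17.6
tcp_pos: [0.5191, -0.2756, 0.0958]
tool_rot: [0.608, 0.794, 0.0, 0.0]
wrist_force: [0.0, -1.3, 5.3]
gripper_width: 0.722
finger_force: 45.7
```

```bash
python3 e.py
```

```text
[ 0.5191 -0.2756  0.0958] tool yaw 15.085625126472976 shift units [ 0.006 -0.014] F [ 0.04 -1.27  5.29] T [ 0.117 -0.043  0.092] j6 -0.8823105900028708 0.7222639995906407
```

drive_tool:
  plan:
    - [[0, 0, 0.006, 0.4, 1], [0, 0, 0.006, 0.4, 1], [0, 0, 0.006, 0.4, 1]]

```text
clock: 17.9
tcp_pos: [0.5191, -0.2756, 0.0954]
tool_rot: [0.664, 0.748, 0.0, 0.0]
wrist_force: [0.1, 0.1, 6.3]
gripper_width: 0.721
finger_force: 45.8
```

```bash
python3 e.py
```

```text
[ 0.5191 -0.2756  0.0954] tool yaw 6.8372018481395145 shift units [ 0.004 -0.017] F [0.14 0.13 6.34] T [ 0.034 -0.016  0.071] j6 -0.7383384012254103 0.7213546763237122
```

The ring now drops 0.05 mm per degree, so it is following the thread. I'll keep turning.

drive_tool:
  plan:
    - [[0, 0, 0.006, 0.4, 1], [0, 0, 0.006, 0.4, 1], [0, 0, 0.006, 0.4, 1], [0, 0, 0.006, 0.4, 1]]

```text
clock: 18.3
tcp_pos: [0.5192, -0.2757, 0.0951]
tool_rot: [0.732, 0.681, 0.0, 0.001]
wrist_force: [-0.5, 0.1, 7.0]
gripper_width: 0.721
finger_force: 45.9
```

```bash
python3 e.py
```

```text
[ 0.5192 -0.2757  0.0951] tool yaw -4.163649150280932 shift units [ 0.009 -0.024] F [-0.51  0.05  7.  ] T [0.043 0.05  0.039] j6 -0.5463013752630449 0.7211275340764526
```

drive_tool:
  plan:
    - [[0, 0, 0.006, 0.4, 1], [0, 0, 0.006, 0.4, 1], [0, 0, 0.006, 0.4, 1]]

```text
clock: 18.6
tcp_pos: [0.5193, -0.2759, 0.095]
tool_rot: [0.779, 0.627, 0.0, 0.001]
wrist_force: [-0.1, 0.7, 9.3]
gripper_width: 0.724
finger_force: 46.1
```

```bash
python3 e.py
```

```text
[ 0.5193 -0.2759  0.095 ] tool yaw -12.411612739471394 shift units [ 0.014 -0.032] F [-0.13  0.71  9.3 ] T [-0.002  0.12   0.095] j6 -0.40231033857157555 0.7236110142140155
```

drive_tool:
  plan:
    - [[0, 0, -0.01, 0.4, 1], [0, 0, 0, 0.4, 1], [0, 0, 0, 0.4, 1]]
  newtons: 20

```text
clock: 18.9
tcp_pos: [0.5193, -0.276, 0.095]
tool_rot: [0.822, 0.569, 0.0, 0.001]
wrist_force: [-0.8, -1.1, 6.7]
gripper_width: 0.724
finger_force: 45.8
```

```bash
python3 e.py
```

```text
[ 0.5193 -0.276   0.095 ] tool yaw -20.659449572987526 shift units [ 0.013 -0.031] F [-0.8  -1.14  6.71] T [-0.112  0.01   0.081] j6 -0.2583891576409591 0.724348565554527
```

drive_tool:
  plan:
    - [[0, 0, 0, 0.3, 1], [0, 0, 0, 0.3, 1]]

```text
clock: 19.1
tcp_pos: [0.5192, -0.2761, 0.0948]
tool_rot: [0.842, 0.539, 0.0, 0.001]
wrist_force: [-0.8, -0.8, 4.5]
gripper_width: 0.722
finger_force: 45.7
```

```bash
python3 e.py
```

```text
[ 0.5192 -0.2761  0.0948] tool yaw -24.746905478001196 shift units [ 0.016 -0.033] F [-0.8  -0.78  4.52] T [-0.213 -0.024  0.233] j6 -0.18700484514283533 0.7215639244086188
```

drive_tool:
  plan:
    - [[0, 0, 0.006, 0.2, 1], [0, 0, 0.006, 0.2, 1]]

```text
clock: 19.3
tcp_pos: [0.5192, -0.2762, 0.0947]
tool_rot: [0.855, 0.519, 0.0, 0.001]
wrist_force: [-1.1, -0.4, 7.5]
gripper_width: 0.726
finger_force: 45.8
```

```bash
python3 e.py
```

```text
[ 0.5192 -0.2762  0.0947] tool yaw -27.460589544652713 shift units [ 0.017 -0.034] F [-1.12 -0.39  7.5 ] T [-0.199  0.068  0.278] j6 -0.1395890675826634 0.7255666900403441
```

drive_tool:
  plan:
    - [[0, 0, 0.006, 0.2, 1]]

```text
clock: 19.4
tcp_pos: [0.5192, -0.2762, 0.0946]
tool_rot: [0.861, 0.509, 0.0, 0.001]
wrist_force: [-0.2, -0.8, 8.5]
gripper_width: 0.722
finger_force: 45.9
```

```bash
python3 e.py
```

```text
[ 0.5192 -0.2762  0.0946] tool yaw -28.83128577206871 shift units [ 0.017 -0.036] F [-0.18 -0.79  8.54] T [-0.201  0.104  0.297] j6 -0.1156330716266773 0.7220219967034569
```

drive_tool:
  plan:
    - [[0, 0, -0.02, 0.2, 1], [0, 0, -0.01, 0.2, 1]]

```text
clock: 19.6
tcp_pos: [0.5191, -0.2762, 0.0946]
tool_rot: [0.873, 0.488, 0.0, 0.001]
wrist_force: [1.2, -2.3, 1.5]
gripper_width: 0.725
finger_force: 45.3
```

```bash
python3 e.py
```

```text
[ 0.5191 -0.2762  0.0946] tool yaw -31.581632774013066 shift units [ 0.017 -0.031] F [ 1.22 -2.35  1.53] T [-0.417 -0.259  0.393] j6 -0.06772916106412384 0.7247987217424837
```

drive_tool:
  plan:
    - [[0, 0, 0, 0.2, 1], [0, 0, 0, 0.2, 1]]

```text
clock: 19.8
tcp_pos: [0.5191, -0.2761, 0.0945]
tool_rot: [0.884, 0.467, 0.0, 0.001]
wrist_force: [0.9, -2.2, 3.4]
gripper_width: 0.725
finger_force: 45.5
```

```bash
python3 e.py
```

```text
[ 0.5191 -0.2761  0.0945] tool yaw -34.341395702366086 shift units [ 0.015 -0.028] F [ 0.87 -2.24  3.42] T [-0.417 -0.231  0.414] j6 -0.019632497703138182 0.724930163715331
```

drive_tool:
  plan:
    - [[0, 0, 0, 0.2, 1], [0, 0, 0, 0.2, 1]]

```text
clock: 20.0
tcp_pos: [0.519, -0.2761, 0.0944]
tool_rot: [0.895, 0.445, 0.0, 0.0]
wrist_force: [1.0, -2.6, 4.1]
gripper_width: 0.725
finger_force: 45.5
```

```bash
python3 e.py
```

```text
[ 0.519  -0.2761  0.0944] tool yaw -37.094637348455265 shift units [ 0.014 -0.024] F [ 0.98 -2.55  4.12] T [-0.535 -0.228  0.484] j6 0.02834367451316901 0.7245320825728799
```

drive_tool:
  plan:
    - [[0, 0, 0, 0.2, 1]]

```text
clock: 20.1
tcp_pos: [0.519, -0.2761, 0.0943]
tool_rot: [0.901, 0.435, 0.0, 0.0]
wrist_force: [0.9, -2.3, 4.4]
gripper_width: 0.721
finger_force: 45.5
```

```bash
python3 e.py
```

```text
[ 0.519  -0.2761  0.0943] tool yaw -38.472444286955124 shift units [ 0.013 -0.022] F [ 0.92 -2.31  4.38] T [-0.504 -0.239  0.494] j6 0.052338832261959733 0.7214425190105987
```

drive_tool:
  plan:
    - [[0, 0, 0, 0, -1], [0, 0, 0, 0, -1], [0, 0, 0, 0, -1], [0, 0, 0, 0, -1], [0, 0, -0.5, 0, -1], [0, 0, -1, 0, -1], [0, 0, -1, 0, -1], [0, 0, -1, 0, -1], [-0.7, 0, -1, 0, -1], [-0.7, 0, 0, 0, -1], [-0.7, 0, 0, 0, -1], [0, 0, 0, 0, -1]]

```text
clock: 21.3
tcp_pos: [0.4852, -0.3184, 0.2079]
tool_rot: [0.901, 0.435, 0.0, 0.001]
wrist_force: [-0.4, -0.1, -0.1]
gripper_width: 0.998
finger_force: 0.0
```

```bash
python3 - <<'E'
from h import *
w=snap('wrist'); st=arm.read_state(); print(st['tcp_pos'],st['wrist_force'])
u,v=w2px(w,[.519,-.276,.11]).astype(int); a=max(v-75,0); print(u,v)
o=cv2.resize(w['color'][a:a+150,u-90:u+90],None,fx=3,fy=3,interpolation=3)
s=snap('side');u,v=w2px(s,[.519,-.2755,.105]).astype(int)
b=cv2.resize(s['color'][v-45:v+45,u-25:u+26],None,fx=5,fy=5,interpolation=3)
c=np.zeros((450,800,3),np.uint8);c[:,:540]=o;c[:,543:798]=b;cv2.imwrite('pics/w8.png',c)
E
```

```text
[ 0.48579646 -0.31750348  0.20757305] [-0.26917802  0.03022252 -0.21041396]
318 125
```

View pics/w8.png

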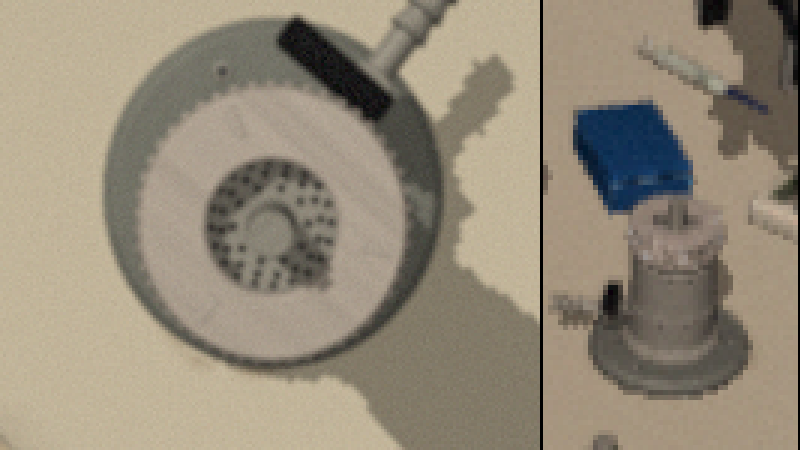

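The ring sits level and concentric at (272,225), with the stud central in its hole. Its bars have not turned back since release, and the bystanders are in place. I'm handing the job in.

```bash
python3 -c "
from rig import close_job; print(close_job())"
```

```text
the job is handed in; nothing more can be done
None
```

The strainer is seated flat in the mouth and the ring is screwed down to about 0.5 N m, released and holding by itself; I handed the job in at about 21 s of the 64 s allowed, and no verdict came back.

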